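# Return the setting rings to their rack in order of size

## Task

The bore micrometers have been checked; put the four steel setting rings back on their rack so that they stand in order of size, the smallest ring on the thinnest post and so on up to the largest ring on the thickest, each lying flat on the board. Leave the eye loupe and the tape roll among them where they are.

Things in the scene. Friction and masses are not known exactly. Their poses are not given: they have to be found in the camera images.
- ring_15_center (a point): the smallest of the four plain steel setting rings (thick ground-steel rings lying flat, with a grip groove round the outside): outside diameter 38, bore 15, height 14. The point is on its axis, half-way up (7 above the surface it lies on); z is its axis. Mass 0.09 to 0.33 kg by size, varying by about 15 %. Grasp across the outside.
- ring_20_center (a point): the second smallest of the four plain steel setting rings (thick ground-steel rings lying flat, with a grip groove round the outside): outside diameter 45, bore 20, height 16. The point is on its axis, half-way up (8 above the surface it lies on); z is its axis. Mass 0.09 to 0.33 kg by size, varying by about 15 %. Grasp across the outside.
- ring_25_center (a point): the second largest of the four plain steel setting rings (thick ground-steel rings lying flat, with a grip groove round the outside): outside diameter 53, bore 25, height 18. The point is on its axis, half-way up (9 above the surface it lies on); z is its axis. Mass 0.09 to 0.33 kg by size, varying by about 15 %. Grasp across the outside.
- ring_32_center (a point): the largest of the four plain steel setting rings (thick ground-steel rings lying flat, with a grip groove round the outside): outside diameter 63, bore 32, height 20. The point is on its axis, half-way up (10 above the surface it lies on); z is its axis. Mass 0.09 to 0.33 kg by size, varying by about 15 %. Grasp across the outside.
- post_15: the thinnest of four fixed upright white plastic posts, diameter 7, straight for 18, then a blunt cone to a tip 26 above its foot. Origin: on its axis at its foot, level with the rack's top; z up. The posts stand in a row, in order of thickness, on a fixed beech board 238 x 70 with a dark top 20 above the bench (the rack), which may lie in any direction.
- post_20: the second thinnest of four fixed upright white plastic posts, diameter 11, straight for 20, then a blunt cone to a tip 28 above its foot. Origin: on its axis at its foot, level with the rack's top; z up. It stands on the rack, 50.5 from the thinnest post.
- post_25: the second thickest of four fixed upright white plastic posts, diameter 15, straight for 22, then a blunt cone to a tip 30 above its foot. Origin: on its axis at its foot, level with the rack's top; z up. It stands on the rack, 58 from the next thinner post.
- post_32: the thickest of four fixed upright white plastic posts, diameter 20, straight for 24, then a blunt cone to a tip 32 above its foot. Origin: on its axis at its foot, level with the rack's top; z up. It stands on the rack, 67 from the next thinner post.
- loupe_center (a point): a black watchmaker's eye loupe standing among the rings, diameter 38, height 31; the point is its centre. A bystander.
- tape_center (a point): a roll of beige masking tape lying flat among the rings, diameter 50, height 18; the point is its centre. A bystander.
Mind the look-alikes: they are no part of the job. What is shaped like the part that bears ring_20_center but red is not meant. What is shaped like the part that bears ring_25_center but brown is not meant.

How it is judged:
By the outcome, as a careful person would: the job done as asked, in the order asked, and still so for the second after the job is handed in, with the robot touching nothing.
It also fails if it takes over 96 s, if anything falls off the work surface, if the arm or the gripper's body presses on something with over 40 N, if the wrist force passes 120 N, or if a joint passes its speed limit or range.

## Robot

A 7-joint arm with a two-finger parallel gripper is mounted at the origin on a cart in front of the work surface, level with it; the furniture and walls round the work are solid. World frame = base frame: x ahead of the robot, y to its left, z up, the work surface at z = 0. Lengths are in mm, angles in rad, forces in N, time in s.
With the tool pointing down it reaches from about 425 to 825 mm from the base axis. Payload 3.6 kg.
Tool frame: the origin (TCP) lies at the very end of the fingers, on their centre line; the grasp point (between the pads) lies 19 mm behind it; z points along the fingers, y is the line along which they close (so a half turn about z gives the same grasp; the last joint's range is limited). The gripper opens to 85 mm and grips with 20 to 120 N. Pads are 22 mm wide; open, the fingers measure 114 mm over their backs; the gripper's body (76 mm by 85 mm) begins 54 mm behind the grasp point. The pads swing forward as they close: fully open they stand 13 mm farther back than shut.
Start: joints at [1.107, 0.615, -0.013, 1.423, 0.008, 1.103, -0.04], TCP at [274.984, -588.937, 231.297] pointing down, gripper open.
Joint ranges: [-3.12, 3.12], [-0.3, 2.06], [-1.34, 1.32], [0.26, 2.42], [-1.36, 4.5], [0.01, 1.98], [-2.84, 2.84]. Speed limits (rad/s): [2.79, 2.79, 3.14, 3.14, 3.14, 3.14, 3.14].

## Interface

Orientations are given as a unit quaternion [x, y, z, w].
In Python, from cell import * gives the robot as it stands. The module is installed in compiled form; this text tells all that it offers.
- The arm moves only by the shell command python3 -m crank 'ROWS' [FORCE]. ROWS is JSON, a list that holds one entry, the list of rows, each a list of 7 numbers: the shift along the tool's x, y, z normalised to -1 to 1, where 1 is 0.05 m, then the turn, a rotation vector about the tool's x, y, z normalised to -1 to 1, where 1 is 6 degrees, then the closure, from -1 (fully open) to 1 (shut), so that 0 is half open. In form: [[[tx, ty, tz, rx, ry, rz, grip], ...]]. A call has 1 to 8 rows; each row shifts and turns the commanded pose from where the row before left it, along the tool's axes as they then stand; what a row does not reach is not made up. A row lasts 1/10 s, in which the tool goes at most 50 mm and 8.59 degrees, less where a joint would pass 70% of its speed; a pose out of reach is approached as far as the arm can. A call with a number of a shift or a turn outside -1 to 1 is refused whole. A call with a gripper value outside its range is refused whole. The fingers move at their own pace and stop on an object; FORCE is the grip in N (left out, the last holds). Time passes only in rows, so rows that do not move let the fingers close. It gives the time, the measured TCP pose, the force, the opening and the grip force at its end, in the units of the state.
- observe(): the state, without advancing time (a new reading comes with each control period).
- capture(name): name is "side" or "top" or "wrist"; returns a dict with "frame" (480x640x3 uint8, red, green, blue), "vfov" (degrees; the focal length in pixels is half the picture's height over the tangent of half this angle, whatever the lens; pixels are square), "cx", "cy" (the principal point, pixels), "R" (3x3) and "t" (3): a world point X has camera coordinates R X + t; the wrist camera has in their place "mount" (4x4, takes a point from camera to tool coordinates, whose origin is the TCP and whose axes are the flange's). Camera axes: x right, y down, z forward; pixel columns grow to the right and rows downward; lengths in mm; the calibration is good to about 2 mm. A picture is of the moment at which its call begins: read the wrist's pose just before it. There is no depth.
- hand_in(): hands the job in; it is judged then, once.
The state is a dict: "clock": time; "joint_pos": joint angles; "qvel": joint speeds; "joint_efforts": joint torques, N m; "tcp_pos": TCP position; "tcp_rot": TCP orientation; "wrist_force": force on the tool from outside, world axes, zero at the start; "ft_torque": the same for the moment, N m; "width": finger opening in mm; "gripper_force": force on a finger pad.
Only numpy, scipy, OpenCV 4.12 (cv2) and the standard library are available. Lean on these libraries where they do the work, as an engineer would, in place of code of your own. Each camera call takes 0.05 s, during which the arm holds its last target. There are 200 camera calls.

## Working session

There is one attempt and no reset: what is moved stays moved. The work goes in short steps, Python scripts to look and compute and a shell command to move; the robot and the scene stay as the last step left them, time stands still between calls to the robot, and variables do not carry over. Pictures are saved under pics/ and viewed, at most 14 in all, crops included, and the job is handed in when it is done.

```bash
mkdir -p pics; python3 - <<'E'
from cell import *
import cv2,numpy as np
s=observe();print({k:np.round(v,3).tolist() for k,v in s.items()})
for n in("top","side"):
    c=capture(n);cv2.imwrite(f"pics/{n}0.png",c["frame"][:,:,::-1]);print(n,c["vfov"],c["cx"],c["cy"],np.round(c["R"],4).tolist(),np.round(c["t"],1).tolist())
c=capture("wrist");print(c["vfov"],c["cx"],c["cy"],np.round(c["mount"],3).tolist())
E
```

```text
{'clock': 0.0, 'joint_pos': [1.107, 0.616, -0.013, 1.425, 0.008, 1.103, -0.04], 'qvel': [-0.001, -0.002, -0.002, -0.001, -0.001, 0.001, -0.0], 'joint_efforts': [0.0, -46.921, 0.259, -17.103, 0.01, 0.01, 0.0], 'tcp_pos': [274.643, -588.27, 230.111], 'tcp_rot': [0.976, 0.217, -0.0, -0.001], 'wrist_force': [0.45, -0.119, -0.265], 'ft_torque': [-0.033, 0.026, -0.084], 'gripper_force': 0.0, 'width': 85.374}
top 53.437126195337775 315.2692813277844 238.75308716973097 [[0.0225, -0.9997, -0.0025], [-0.9852, -0.0217, -0.1699], [0.1699, 0.0063, -0.9854]] [91.3, 462.8, 1000.6]
side 49.32842749329343 319.0590830010735 233.47062250448204 [[0.0734, 0.9973, -0.001], [0.5095, -0.0384, -0.8596], [-0.8574, 0.0625, -0.5109]] [-143.8, -169.9, 1322.8]
59.03432185999643 323.78929787956315 239.96890957514694 [[-0.0, -0.958, -0.286, 73.215], [1.0, -0.0, 0.0, 0.261], [-0.0, -0.286, 0.958, -143.257], [0.0, 0.0, 0.0, 1.0]]
```

View pics/top0.png

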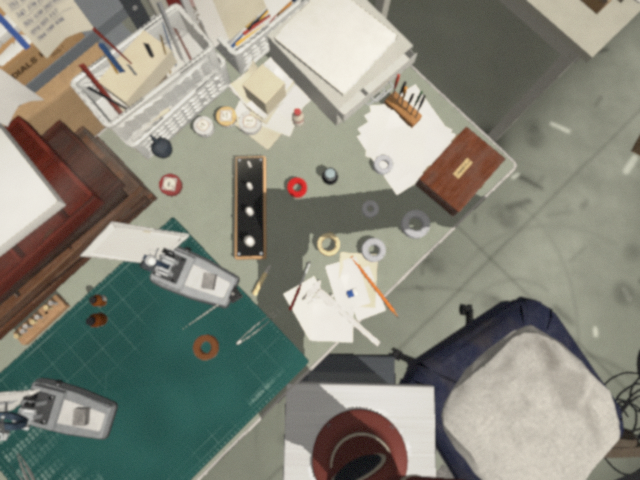

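View pics/side0.png

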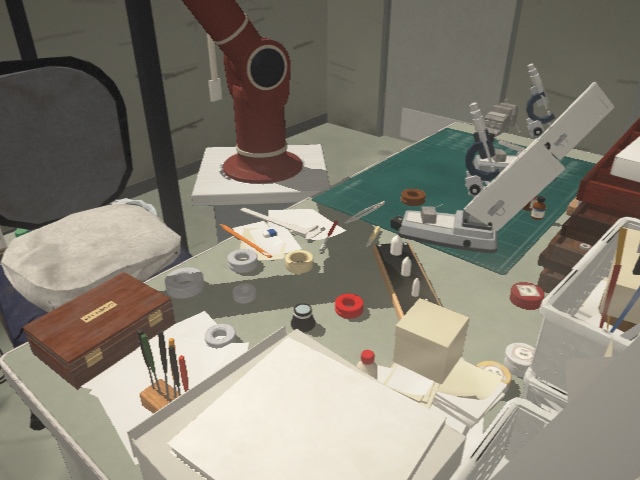

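The top view shows four grey rings near (383,163), (370,208), (415,223) and (374,248). The posts run from thin at (250,163) to thick at (250,241). The red look-alike ring is at (297,187), the loupe at (330,175) and the tape at (328,244).

```bash
cat > h.py <<'E'
import numpy as np,cv2
from cell import *
from scipy.spatial.transform import Rotation as Ro
def cam(n):
    s=observe();c=capture(n);f=240/np.tan(np.radians(c["vfov"]/2))
    if n=="wrist":
        M=np.array(c["mount"]);A=Ro.from_quat(s["tcp_rot"]).as_matrix();W=A@M[:3,:3];o=A@M[:3,3]+np.array(s["tcp_pos"])
    else:
        W=np.array(c["R"]).T;o=-W@np.array(c["t"])
    return dict(img=c["frame"],f=f,cx=c["cx"],cy=c["cy"],W=W,o=o,s=s)
def ray(c,u,v,z):
    d=c["W"]@np.array([(u-c["cx"])/c["f"],(v-c["cy"])/c["f"],1]);return c["o"]+d*(z-c["o"][2])/d[2]
def proj(c,X):
    p=c["W"].T@(np.array(X)-c["o"]);return p[:2]/p[2]*c["f"]+[c["cx"],c["cy"]]
E
python3 - <<'E'
from h import *
c=cam("top")
for n,u,v,z in[("A",383,163,14),("B",370,208,14),("C",415,223,14),("D",374,248,14),("tape",328,244,18),("loupe",330,175,31),("red",297,187,16),("p15",250,163,46),("p20",250,185,48),("p25",250,211,50),("p32",249.5,241,52)]:
    X=ray(c,u,v,z);print(n,X.round(0),np.hypot(X[0],X[1]).round())
cv2.imwrite("pics/tc.png",cv2.resize(c["img"][140:280,225:440,::-1],None,fx=3.6,fy=3.6,interpolation=cv2.INTER_CUBIC))
E
```

```text
A [645. -50.  14.] 647.0
B [538. -20.  14.] 539.0
C [ 506. -122.   14.] 520.0
D [447. -30.  14.] 448.0
tape [453.  73.  18.] 459.0
loupe [609.  72.  31.] 613.0
red [583. 146.  16.] 601.0
p15 [628. 251.  46.] 676.0
p20 [576. 248.  48.] 628.0
p25 [517. 245.  50.] 572.0
p32 [451. 243.  52.] 512.0
```

View pics/tc.png

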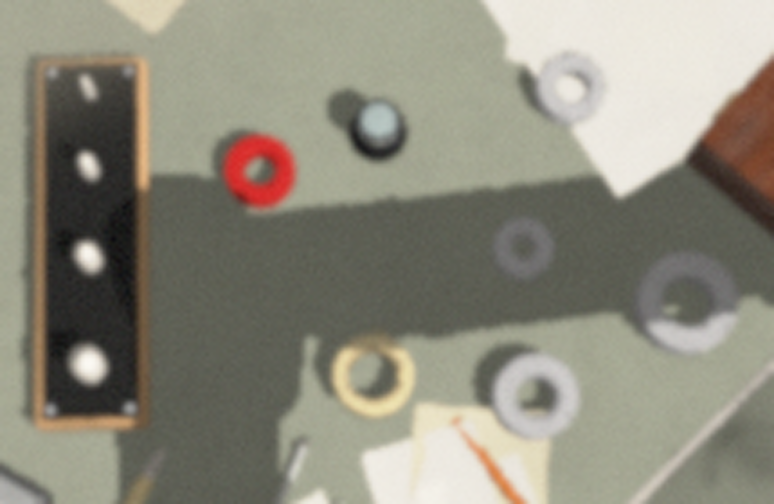

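The sizes fit: B is 15, A is 20, D is 25 and C is 32. I'll start with the largest, C, and turn the tool to yaw 0.

```bash
python3 -m crank '[[[0,0,0,0,0,1,-1],[0,0,0,0,0,1,-1],[0,0,0,0,0,1,-1],[0,0,0,0,0,1,-1],[0,0,0,0,0,0.18,-1],[0.35,-0.7,0,0,0,0,-1],[0.35,-0.7,0,0,0,0,-1],[0.35,-0.7,0,0,0,0,-1]]]' 60
python3 -m crank '[[[0.35,-0.7,0,0,0,0,-1],[0.35,-0.7,0,0,0,0,-1],[0.35,-0.7,0.15,0,0,0,-1],[0.35,-0.7,0.15,0,0,0,-1],[0.35,-0.7,0.15,0,0,0,-1],[0.35,-0.7,0.15,0,0,0,-1],[0.35,-0.7,0.15,0,0,0,-1],[0.35,-0.7,0.15,0,0,0,-1]]]'
python3 -m crank '[[[0.35,-0.7,0,0,0,0,-1],[0.35,-0.7,0,0,0,0,-1],[0,0,0,0,0,0,-1],[0,0,0,0,0,0,-1]]]'
python3 - <<'E'
from h import *
c=cam("wrist");s=c["s"];print(np.round(s["tcp_pos"],1),np.round(Ro.from_quat(s["tcp_rot"]).as_matrix()[:,0],3),s["wrist_force"])
print(proj(c,[506,-122,20]))
cv2.imwrite("pics/w1.png",c["img"][:,:,::-1])
E
```

```text
clock: 1.0
tcp_pos: [328.0, -482.8, 231.1]
tcp_rot: [1.0, 0.0, 0.0, -0.0]
wrist_force: [0.9, -0.2, 1.1]
width: 85.3
gripper_force: 0.0
clock: 1.8
tcp_pos: [468.5, -202.7, 186.2]
tcp_rot: [1.0, 0.0, 0.0, 0.0]
wrist_force: [1.6, 0.1, 0.3]
width: 84.9
gripper_force: 0.0
clock: 2.2
tcp_pos: [503.2, -133.2, 186.3]
tcp_rot: [1.0, 0.002, -0.0, 0.0]
wrist_force: [-0.9, -0.8, -1.0]
width: 85.6
gripper_force: 0.0
[ 503.2 -133.2  186.3] [ 1.     0.003 -0.   ] [-0.8533402  -0.81289178 -0.96126143]
[308.55475293 211.61052871]
```

View pics/w1.png

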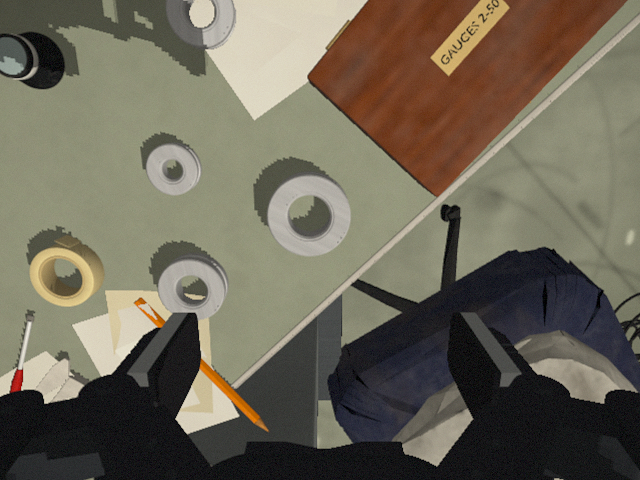

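The wrist view shows the largest ring at about (309,214), with the box clear of the fingers at yaw 0. The 15 ring is at (173,168), the 25 at (193,287) and part of the 20 at (202,15).

```bash
cat >> h.py <<'E'
def ring(c,X,od,h):
    """Hough circle of the ring's top rim near predicted world X -> world xy"""
    p=proj(c,[X[0],X[1],h]);d=(c["o"][2]-h)/abs(c["W"][2,2]);
    depth=(c["W"].T@(np.array([X[0],X[1],h])-c["o"]))[2];r=od/2*c["f"]/depth
    g=cv2.GaussianBlur(cv2.cvtColor(c["img"],cv2.COLOR_RGB2GRAY),(3,3),0)
    H=cv2.HoughCircles(g,cv2.HOUGH_GRADIENT,1,5,param1=120,param2=10,minRadius=int(r*.93),maxRadius=int(r*1.09)+1)
    if H is None: return None
    H=[q for q in H[0] if np.hypot(*(q[:2]-p))<35][:3]
    return [(np.round(ray(c,q[0],q[1],h)[:2],1).tolist(),np.round(q,1).tolist(),round(r,1)) for q in H]
def loc(n,X,od,h):
    c=cam("wrist");R=ring(c,X,od,h);s=c["s"];print(n,R,"tcp",np.round(s["tcp_pos"],1));return c
E
python3 - <<'E'
from h import *
c=cam("wrist");print(np.round(c["s"]["tcp_pos"],1))
for n,X,od,h in[("32",(506,-122),63,20),("25",(447,-30),53,18),("15",(538,-20),38,14),("20",(645,-50),45,16)]:
    print(n,ring(c,X,od,h))
E
```

```text
[ 502.5 -134.8  186.3]
32 [([504.7, -122.2], [306.5, 212.5, 41.599998474121094], np.float64(42.2)), ([514.5, -111.2], [291.5, 199.5, 43.20000076293945], np.float64(42.2)), ([504.7, -126.0], [311.5, 212.5, 45.400001525878906], np.float64(42.2))]
25 [([436.4, -25.6], [186.5, 295.5, 36.400001525878906], np.float64(33.5)), ([444.1, -29.4], [190.5, 286.5, 34.20000076293945], np.float64(33.5)), ([440.7, -26.8], [187.5, 290.5, 33.0], np.float64(33.5))]
15 [([537.4, -21.9], [170.5, 167.5, 27.200000762939453], np.float64(25.7)), ([533.7, -17.8], [165.5, 172.5, 28.399999618530273], np.float64(25.7)), ([538.1, -18.3], [165.5, 166.5, 24.0], np.float64(25.7))]
20 [([640.0, -49.2], [194.5, 12.5, 37.400001525878906], np.float64(34.0)), ([637.0, -50.9], [197.5, 17.5, 32.099998474121094], np.float64(34.0))]
```

```bash
python3 -m crank '[[[0.04,-0.21,0.9,0,0,0,-1],[0,0,0.9,0,0,0,-1],[0,0,0.9,0,0,0,-1],[0,0,0.6,0,0,0,-1],[0,0,0.3,0,0,0,-1],[0,0,0.1,0,0,0,-1],[0,0,0,0,0,0,-1]]]'
python3 - <<'E'
from h import *
c=cam("wrist");print(ring(c,(505,-123),63,20))
cv2.imwrite("pics/w2.png",c["img"][:,:,::-1])
E
```

```text
clock: 3.0
tcp_pos: [504.4, -125.1, 1.1]
tcp_rot: [1.0, -0.001, -0.0, 0.0]
wrist_force: [-0.3, 0.3, 0.7]
width: 85.4
gripper_force: 0.0
[([510.4, -122.3], [314.5, 328.5, 99.9000015258789], np.float64(95.4)), ([512.2, -121.9], [313.5, 323.5, 104.4000015258789], np.float64(95.4)), ([508.6, -121.3], [311.5, 333.5, 94.9000015258789], np.float64(95.4))]
```

View pics/w2.png

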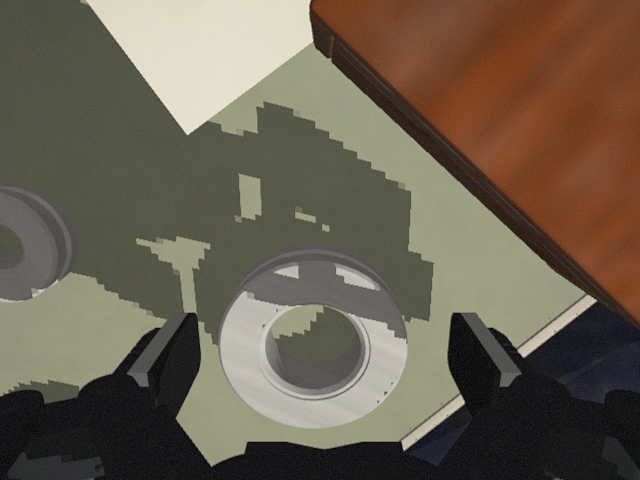

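The ring's top rim is centred near (313,343), so it sits under the tool. I'll shift 3 mm and close.

```bash
python3 -m crank '[[[0,-0.06,0.06,0,0,0,-1],[0,0,0,0,0,0,0.3],[0,0,0,0,0,0,0.6],[0,0,0,0,0,0,1],[0,0,0,0,0,0,1],[0,0,0,0,0,0,1],[0,0,0,0,0,0,1],[0,0,0,0,0,0,1]]]' 60
```

```text
clock: 3.85
tcp_pos: [505.5, -120.6, -0.1]
tcp_rot: [1.0, -0.001, 0.001, 0.0]
wrist_force: [-1.3, 0.1, 8.6]
width: 60.9
gripper_force: 63.4
```

```bash
python3 -m crank '[[[0,0,-0.2,0,0,0,1],[0,0,-0.6,0,0,0,1],[0,0,-0.9,0,0,0,1],[0,0,-0.9,0,0,0,1],[0,0,-0.4,0,0,0,1],[-0.12,-0.7,0,0,0,0,1],[-0.12,-0.8,0,0,0,0,1],[-0.12,-0.8,0,0,0,0,1]]]'
python3 -m crank '[[[-0.12,-0.8,0,0,0,0,1],[-0.12,-0.8,0,0,0,0,1],[-0.12,-0.8,0,0,0,0,1],[-0.12,-0.8,0,0,0,0,1],[-0.12,-0.8,0,0,0,0,1],[-0.12,-0.7,0,0,0,0,1],[0,-0.2,0,0,0,0,1],[0,0,0,0,0,0,1]]]'
python3 - <<'E'
from h import *
c=cam("wrist");print(np.round(c["s"]["tcp_pos"],1))
for X in[(628,251,46),(576,248,48),(517,245,50),(451,243,52)]:print(proj(c,X))
cv2.imwrite("pics/w3.png",c["img"][:,:,::-1])
E
```

```text
clock: 4.65
tcp_pos: [486.1, -4.7, 148.8]
tcp_rot: [1.0, -0.001, -0.0, -0.0]
wrist_force: [0.0, 0.2, -2.9]
width: 60.4
gripper_force: 66.8
clock: 5.45
tcp_pos: [450.1, 241.6, 148.3]
tcp_rot: [1.0, 0.002, -0.0, -0.0]
wrist_force: [1.2, -1.4, -3.3]
width: 60.6
gripper_force: 66.8
[450.1 241.6 148.3]
[ 305.48595994 -112.53185588]
[311.99950484   6.40469659]
[317.78075814 125.24353128]
[321.12838555 241.13249373]
```

View pics/w3.png

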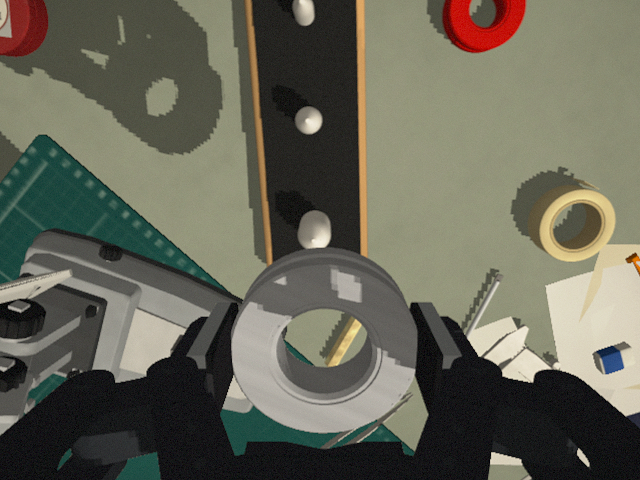

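The view shows the ring held, with its bore at about (324,352). The p32 post is at (315,228), p25 at (308,120) and p20 at (303,10). I'll measure the post axes and the ring's offset in the grip.

```bash
python3 - <<'E'
from h import *
c=cam("wrist");t=np.array(c["s"]["tcp_pos"]);print(t.round(1))
im=c["img"].astype(int);m=((im.min(2)>110)&(im.max(2)-im.min(2)<45)).astype(np.uint8)
m[:, :272]=0;m[:,356:]=0;m[252:]=0
k,_=cv2.findContours(m,0,1)
for q in k:
    if cv2.contourArea(q)<60: continue
    q=q[:,0];a,b=q.min(0),q.max(0);u=(a[0]+b[0])/2;print("box",a,b)
    for r,h in((10,24),(7.5,22),(5.5,20)):
        print("   r",r,"foot-top edge",(ray(c,u,a[1],20)[:2]-[r,0]).round(1),"mid at shoulder",ray(c,u,(a[1]+b[1])/2,20+h)[:2].round(1))
for zz in(20,):
    X=ray(c,324,352,t[2]+zz);print("bore",(X-t)[:2].round(1))
    print("outer",ring(c,t[:2],63,t[2]+zz),)
E
```

```text
[450.7 238.9 148.3]
box [297 218] [325 249]
   r 10 foot-top edge [447.9 247. ] mid at shoulder [454.1 246.4]
   r 7.5 foot-top edge [450.4 247. ] mid at shoulder [453.5 246.4]
   r 5.5 foot-top edge [452.4 247. ] mid at shoulder [452.9 246.5]
box [294 110] [316 134]
   r 10 foot-top edge [515.8 250.1] mid at shoulder [519.2 249.2]
   r 7.5 foot-top edge [518.3 250.1] mid at shoulder [519.2 249.3]
   r 5.5 foot-top edge [520.3 250.1] mid at shoulder [519.2 249.4]
box [291   0] [307  26]
   r 10 foot-top edge [575.9 252.8] mid at shoulder [574.4 251.7]
   r 7.5 foot-top edge [578.4 252.8] mid at shoulder [574.8 251.8]
   r 5.5 foot-top edge [580.4 252.8] mid at shoulder [575.2 251.9]
bore [-2.  -0.2]
outer [([452.6, 239.2], [322.5, 341.5, 94.5], np.float64(96.0)), ([456.9, 238.5], [324.5, 329.5, 103.30000305175781], np.float64(96.0)), ([451.1, 241.1], [316.5, 345.5, 101.0999984741211], np.float64(96.0))]
```

```bash
python3 -m crank '[[[0.04,-0.16,0.4,0,0,0,1],[0,0,0.6,0,0,0,1],[0,0,0.3,0,0,0,1],[0,0,0,0,0,0,1]]]'
python3 - <<'E'
from h import *
c=cam("wrist");t=np.array(c["s"]["tcp_pos"]);print(t.round(1))
for X in[(518.5,250.5,50),(451.5,247.5,52),(451.5,247.5,20)]:print(proj(c,X))
cv2.imwrite("pics/w4.png",c["img"][:,:,::-1])
E
```

```text
clock: 5.95
tcp_pos: [452.2, 243.8, 81.4]
tcp_rot: [1.0, -0.002, -0.002, 0.002]
wrist_force: [-0.7, -0.4, -3.1]
width: 60.7
gripper_force: 66.7
[452.2 243.8  81.4]
[305.36872435 131.24670597]
[314.64867788 288.39709824]
[315.66260761 263.40086571]
```

View pics/w4.png

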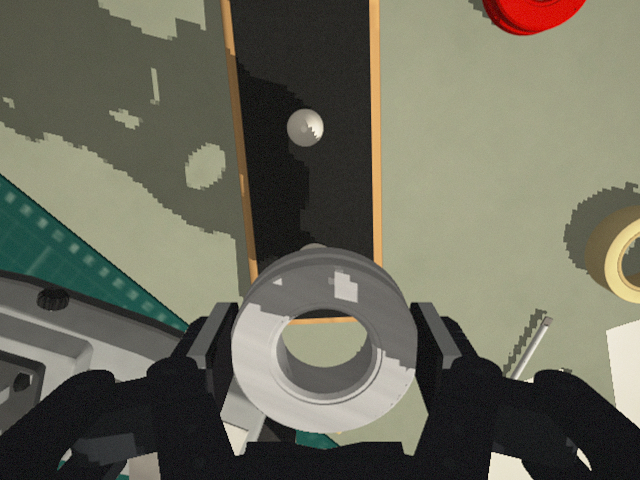

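```bash
cat >> h.py <<'E'
def camN(n=8):
    P=[];
    for i in range(n):
        c=cam("wrist");P.append(c["s"]["tcp_pos"])
    m=np.mean(P,0);c["o"]=c["o"]+m-P[-1];c["tcp"]=m;print("tcp",m.round(1),"sd",np.std(P,0).round(1));return c
E
python3 - <<'E'
from h import *
c=camN();t=c["tcp"]
print("p25",ray(c,305,127,48).round(1)); print("p32 foot",ray(c,313,243,20)-[10,0,0]);print("end edge",ray(c,325,320,20))
b=ray(c,324,352,t[2]+20);print("bore",b,b-t)
E
```

```text
tcp [454.  246.6  84.1] sd [0.4 0.9 0.6]
p25 [522.  254.1  48. ]
p32 foot [453.82809423 251.98108265  20.        ]
end edge [420.27736399 245.85141475  20.        ]
bore [451.93081249 246.3258457  104.09167734] [-2.08501191 -0.28323645 20.        ]
```

```bash
python3 -m crank '[[[0.05,-0.1,0,0,0,0,1],[0,0,0.3,0,0,0,1],[0,0,0.3,0,0,0,1],[0,0,0.2,0,0,0,1],[0,0,0,0,0,0,1]]]'
python3 -m crank '[[[0,0,0.2,0,0,0,1],[0,0,0.16,0,0,0,1],[0,0,0.06,0,0,0,1],[0,0,0,0,0,0,1]]]'
```

```text
clock: 6.9
tcp_pos: [455.0, 252.3, 42.1]
tcp_rot: [1.0, -0.0, -0.001, 0.001]
wrist_force: [-0.2, -0.1, -3.1]
width: 60.7
gripper_force: 66.7
clock: 7.3
tcp_pos: [455.4, 252.2, 21.9]
tcp_rot: [1.0, -0.0, -0.0, 0.0]
wrist_force: [0.0, 0.7, -3.4]
width: 60.6
gripper_force: 66.7
```

No contact force, so the ring is over the post. I'll lower a little more, release, rise and look while backing off.

```bash
python3 -m crank '[[[0,0,0.03,0,0,0,1],[0,0,0,0,0,0,0.5],[0,0,0,0,0,0,0],[0,0,0,0,0,0,-1],[0,0,0,0,0,0,-1],[0,0,0,0,0,0,-1],[0,0,-0.2,0,0,0,-1]]]'
python3 -m crank '[[[0,0,-0.6,0,0,0,-1],[0,0,-0.9,0,0,0,-1],[0,0,-0.9,0,0,0,-1],[0,0,0,0,0,0,-1]]]'
python3 - <<'E'
from h import *
c=camN(4);cv2.imwrite("pics/w5.png",c["img"][:,:,::-1])
E
```

```text
clock: 8.0
tcp_pos: [455.1, 252.1, 30.5]
tcp_rot: [1.0, -0.0, -0.001, 0.0]
wrist_force: [0.2, 0.8, 0.6]
width: 85.3
gripper_force: 0.0
clock: 8.4
tcp_pos: [459.7, 254.4, 157.6]
tcp_rot: [1.0, -0.001, 0.006, -0.004]
wrist_force: [0.8, -0.1, -0.1]
width: 85.5
gripper_force: 0.0
tcp [457.3 253.2 154.1] sd [1.7 0.8 2.4]
```

View pics/w5.png

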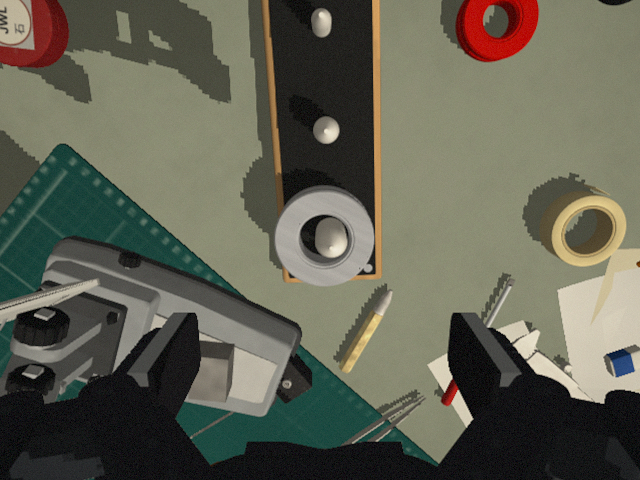

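Ring 32 is flat on its post, centred near (325,236). Next is ring 25.

```bash
python3 -m crank '[[[0,0.4,0,0,0,0,-1],[0,0.8,0,0,0,0,-1],[0,0.8,0,0,0,0,-1],[-0.1,0.8,0,0,0,0,-1],[-0.08,0.8,0,0,0,0,-1],[0,0.8,0.1,0,0,0,-1],[0,0.8,0.5,0,0,0,-1],[0,0.44,0.5,0,0,0,-1]]]'
python3 -m crank '[[[0,0,0,0,0,0,-1],[0,0,0,0,0,0,-1]]]'
python3 - <<'E'
from h import *
c=camN();cv2.imwrite("pics/w6.png",c["img"][:,:,::-1])
print(ring(c,(446,-30),53,18)); print(proj(c,(446,-30,18)))
E
```

```text
clock: 9.4
tcp_pos: [445.6, -33.3, 94.6]
tcp_rot: [1.0, -0.003, -0.001, 0.001]
wrist_force: [0.5, -0.0, -0.8]
width: 85.3
gripper_force: 0.0
clock: 9.6
tcp_pos: [445.4, -29.5, 94.6]
tcp_rot: [1.0, -0.001, -0.002, -0.0]
wrist_force: [-0.3, -0.0, -0.6]
width: 85.3
gripper_force: 0.0
tcp [446.6 -28.4  95.9] sd [0.5 0.5 0.6]
[([441.5, -27.3], [321.5, 261.5, 45.70000076293945], np.float64(48.2)), ([443.2, -24.6], [316.5, 258.5, 52.400001525878906], np.float64(48.2)), ([437.9, -28.4], [323.5, 267.5, 50.20000076293945], np.float64(48.2))]
[326.37893788 253.73823268]
```

View pics/w6.png

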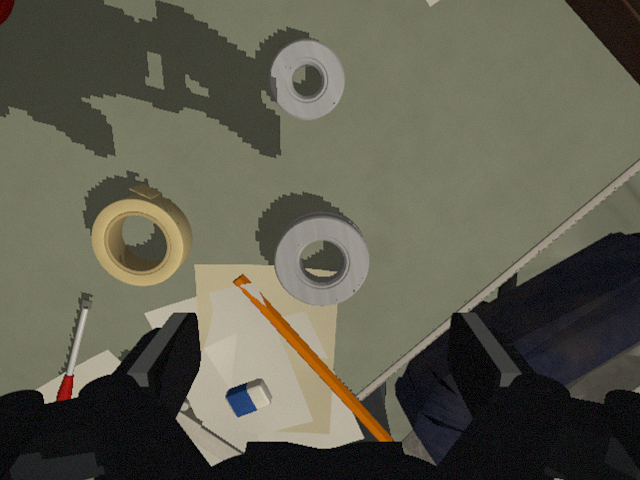

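Ring 25's rim is centred near (322,261), and a pencil tip lies at (240,280) in the left finger's way. I'll grasp with the tool turned 24° to avoid it.

```bash
python3 -m crank '[[[-0.1,-0.02,0,0,0,1,-1],[0,0,0,0,0,1,-1],[0,0,0.4,0,0,1,-1],[0,0,0.5,0,0,1,-1],[0,0,0.6,0,0,0,-1],[0,0,0.3,0,0,0,-1],[0,0,0.1,0,0,0,-1],[0,0,0,0,0,0,-1]]]'
python3 -m crank '[[[0,0,0,0,0,0,0.3],[0,0,0,0,0,0,0.6],[0,0,0,0,0,0,1],[0,0,0,0,0,0,1],[0,0,0,0,0,0,1],[0,0,0,0,0,0,1],[0,0,0,0,0,0,1]]]' 60
```

```text
clock: 10.8
tcp_pos: [441.4, -28.4, 0.6]
tcp_rot: [0.978, -0.208, -0.0, -0.0]
wrist_force: [-0.2, -0.3, 0.2]
width: 85.3
gripper_force: 0.0
clock: 11.5
tcp_pos: [442.2, -28.5, 2.1]
tcp_rot: [0.978, -0.208, 0.001, -0.0]
wrist_force: [-0.9, 0.6, 6.8]
width: 50.2
gripper_force: 61.8
```

```bash
python3 -m crank '[[[0,0,-0.2,0,0,0,1],[0,0,-0.5,0,0,-1,1],[0,0,-0.8,0,0,-1,1],[0,0,-0.7,0,0,-1,1],[0,0,0,0,0,-1,1],[0.2,-0.5,0,0,0,0,1],[0.22,-0.8,0,0,0,0,1],[0.22,-0.8,0,0,0,0,1]]]'
python3 -m crank '[[[0.22,-0.8,0,0,0,0,1],[0.22,-0.8,0,0,0,0,1],[0.22,-0.8,0,0,0,0,1],[0.22,-0.8,0,0,0,0,1],[0.1,-0.4,0,0,0,0,1],[0,0,0,0,0,0,1],[0,0,0,0,0,0,1]]]'
python3 - <<'E'
from h import *
c=camN();cv2.imwrite("pics/w7.png",c["img"][:,:,::-1])
for X in[(576.5,256,43),(521.5,254,45),(521.5,254,20)]:print(proj(c,X))
E
```

```text
clock: 12.3
tcp_pos: [473.6, 76.6, 111.8]
tcp_rot: [1.0, -0.002, 0.0, 0.0]
wrist_force: [0.6, -0.0, -2.3]
width: 49.9
gripper_force: 63.5
clock: 13.0
tcp_pos: [521.9, 255.8, 110.9]
tcp_rot: [1.0, -0.0, -0.001, 0.001]
wrist_force: [-0.3, -0.5, -1.5]
width: 49.8
gripper_force: 63.5
tcp [522.5 254.7 111. ] sd [0.3 0.6 0. ]
[320.50366448 154.33853763]
[324.78713871 261.48774656]
[324.67912205 247.03269238]
```

View pics/w7.png

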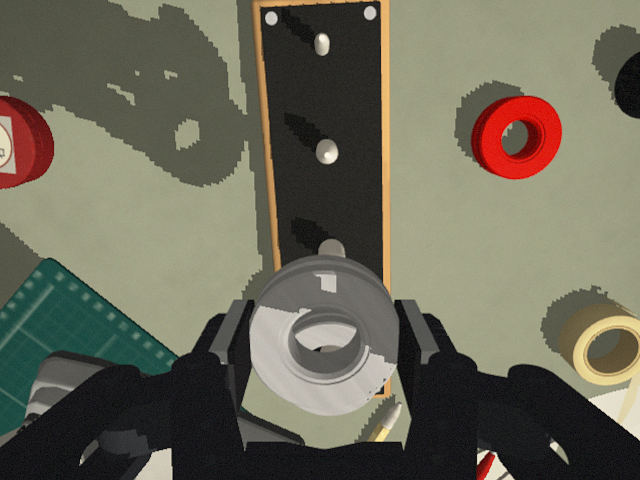

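p25's top edge is at (331,240), p20 is at (326,152), p15 is at (322,42) and the held ring's bore is at about (327,340).

```bash
python3 - <<'E'
from h import *
c=camN(6);t=c["tcp"]
print("p25 foot",(ray(c,331,240,20)-[7.5,0,0]).round(1)); print("p20",ray(c,326.5,152,44).round(1),"p15",ray(c,322,42,42).round(1))
for v in(338,342):
    b=ray(c,327,v,t[2]+17);print("bore",b.round(1),(b-t).round(1))
print(ring(c,t[:2],53,t[2]+17))
E
```

```text
tcp [522.8 256.  110.9] sd [0.  0.2 0. ]
p25 foot [518.5 251.7  20. ]
p20 [578.  254.5  44. ] p15 [627.4 256.5  42. ]
bore [524.2 254.8 127.9] [ 1.4 -1.3 17. ]
bore [522.7 254.7 127.9] [-0.1 -1.3 17. ]
[([527.7, 255.6], [324.5, 328.5, 74.30000305175781], np.float64(79.1)), ([525.1, 256.9], [320.5, 335.5, 81.80000305175781], np.float64(79.1)), ([525.5, 259.2], [313.5, 334.5, 86.4000015258789], np.float64(79.1))]
```

```bash
python3 -m crank '[[[-0.08,0.06,0.2,0,0,0,1],[0,0,0.5,0,0,0,1],[0,0,0.4,0,0,0,1],[0,0,0.2,0,0,0,1],[0,0,0,0,0,0,1]]]'
python3 -m crank '[[[0,0,0.2,0,0,0,1],[0,0,0.2,0,0,0,1],[0,0,0.06,0,0,0,1],[0,0,0,0,0,0,1]]]'
```

```text
clock: 14.2
tcp_pos: [517.3, 252.6, 44.0]
tcp_rot: [1.0, -0.0, -0.002, 0.001]
wrist_force: [1.0, 0.2, -2.1]
width: 50.0
gripper_force: 63.5
clock: 14.6
tcp_pos: [518.7, 253.3, 22.7]
tcp_rot: [1.0, -0.0, -0.0, -0.0]
wrist_force: [-0.3, 0.4, -2.4]
width: 49.5
gripper_force: 63.6
```

```bash
python3 -m crank '[[[0,0,0.02,0,0,0,0.5],[0,0,0,0,0,0,0],[0,0,0,0,0,0,-1],[0,0,0,0,0,0,-1],[0,0,-0.2,0,0,0,-1],[0,0,-0.8,0,0,0,-1],[0,0,-0.9,0,0,0,-1],[0,0,-0.3,0,0,0,-1]]]'
python3 -m crank '[[[0,0,0,0,0,0,-1],[0,0,0,0,0,0,-1]]]'
python3 - <<'E'
from h import *
c=camN(6);cv2.imwrite("pics/w8.png",c["img"][:,:,::-1])
E
```

```text
clock: 15.4
tcp_pos: [521.5, 254.5, 137.3]
tcp_rot: [1.0, -0.001, 0.004, -0.002]
wrist_force: [0.2, -0.0, 0.8]
width: 85.5
gripper_force: 0.0
clock: 15.6
tcp_pos: [518.4, 253.3, 132.1]
tcp_rot: [1.0, -0.0, 0.0, -0.0]
wrist_force: [0.1, -0.5, -0.6]
width: 85.5
gripper_force: 0.0
tcp [517.9 253.  130.9] sd [0.2 0.1 0.6]
```

View pics/w8.png

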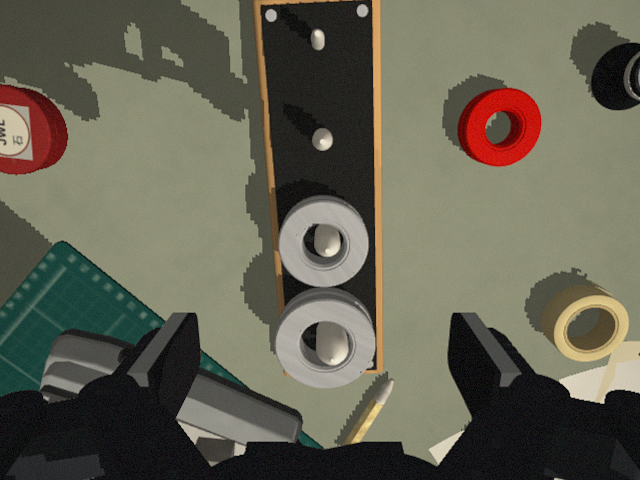

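```bash
python3 -m crank '[[[0,0.4,0,0,0,0,-1],[0.06,0.8,0,0,0,0,-1],[0.06,0.8,0,0,0,0,-1],[0.06,0.8,0,0,0,0,-1],[0.06,0.8,0,0,0,0,-1],[0.06,0.8,0.3,0,0,0,-1],[0.06,0.7,0.3,0,0,0,-1],[0,0.36,0.2,0,0,0,-1]]]'
python3 -m crank '[[[0,0,0,0,0,0,-1],[0,0,0,0,0,0,-1]]]'
python3 - <<'E'
from h import *
c=camN();cv2.imwrite("pics/w9.png",c["img"][:,:,::-1])
print(ring(c,(538,-20),38,14)); print(proj(c,(538,-20,14)))
E
```

```text
clock: 16.7
tcp_pos: [536.0, -24.4, 90.6]
tcp_rot: [1.0, -0.003, -0.001, 0.001]
wrist_force: [0.0, -0.1, -0.9]
width: 85.5
gripper_force: 0.0
clock: 16.9
tcp_pos: [536.4, -18.8, 91.6]
tcp_rot: [1.0, -0.0, -0.0, -0.001]
wrist_force: [0.4, -0.7, 0.6]
width: 85.2
gripper_force: 0.0
tcp [536.8 -17.8  92.2] sd [0.2 0.6 0.2]
[([536.2, -19.5], [326.5, 253.5, 32.900001525878906], np.float64(34.6)), ([533.3, -19.5], [326.5, 258.5, 36.29999923706055], np.float64(34.6)), ([539.1, -20.6], [328.5, 248.5, 36.29999923706055], np.float64(34.6))]
[327.46437253 250.45987566]
```

View pics/w9.png

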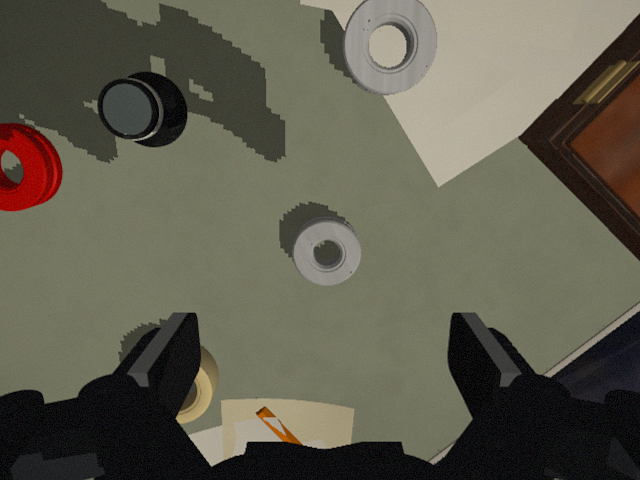

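Rings 32 and 25 are both flat on their posts. Ring 15's rim is centred at (327,253), nearly under the tool, so I'll grasp it.

```bash
python3 -m crank '[[[0,0.03,0.4,0,0,0,-1],[0,0,0.6,0,0,0,-1],[0,0,0.5,0,0,0,-1],[0,0,0.24,0,0,0,-1],[0,0,0.06,0,0,0,-1],[0,0,0,0,0,0,0]]]'
python3 -m crank '[[[0,0,0,0,0,0,0.3],[0,0,0,0,0,0,0.6],[0,0,0,0,0,0,1],[0,0,0,0,0,0,1],[0,0,0,0,0,0,1],[0,0,0,0,0,0,1],[0,0,0,0,0,0,1]]]' 60
```

```text
clock: 17.9
tcp_pos: [536.8, -21.1, 2.1]
tcp_rot: [1.0, -0.0, 0.0, -0.0]
wrist_force: [0.2, -0.1, -0.5]
width: 73.3
gripper_force: 0.0
clock: 18.6
tcp_pos: [537.3, -21.1, 3.5]
tcp_rot: [1.0, -0.001, 0.001, -0.0]
wrist_force: [-0.7, -0.1, 7.0]
width: 35.2
gripper_force: 59.1
```

```bash
python3 -m crank '[[[0,0,-0.2,0,0,0,1],[0,0,-0.6,0,0,0,1],[0,0,-0.8,0,0,0,1],[0,0,-0.5,0,0,0,1],[0.2,-0.5,0,0,0,0,1],[0.26,-0.8,0,0,0,0,1],[0.26,-0.8,0,0,0,0,1],[0.26,-0.8,0,0,0,0,1]]]'
python3 -m crank '[[[0.26,-0.8,0,0,0,0,1],[0.26,-0.8,0,0,0,0,1],[0.26,-0.8,0,0,0,0,1],[0.06,-0.2,0,0,0,0,1],[0,0,0,0,0,0,1],[0,0,0,0,0,0,1]]]'
python3 - <<'E'
from h import *
c=camN();cv2.imwrite("pics/w10.png",c["img"][:,:,::-1]);t=c["tcp"]
print(ring(c,t[:2],38,t[2]+12),proj(c,(628,256.5,44)),proj(c,(628,256.5,20)))
E
```

```text
clock: 19.4
tcp_pos: [585.8, 125.2, 107.8]
tcp_rot: [1.0, -0.001, 0.0, -0.0]
wrist_force: [0.1, -0.4, -0.3]
width: 34.9
gripper_force: 60.1
clock: 20.0
tcp_pos: [627.4, 251.6, 106.9]
tcp_rot: [1.0, -0.001, -0.0, 0.001]
wrist_force: [-0.1, -0.6, -1.3]
width: 35.1
gripper_force: 60.1
tcp [627.8 251.4 107.1] sd [0.2 0.7 0.1]
[([632.7, 251.3], [323.5, 321.5, 59.400001525878906], np.float64(54.9)), ([630.8, 251.6], [322.5, 326.5, 54.79999923706055], np.float64(54.9)), ([631.2, 249.6], [328.5, 325.5, 56.099998474121094], np.float64(54.9))] [313.50970382 261.2349715 ] [314.48179044 247.15222028]
```

View pics/w10.png

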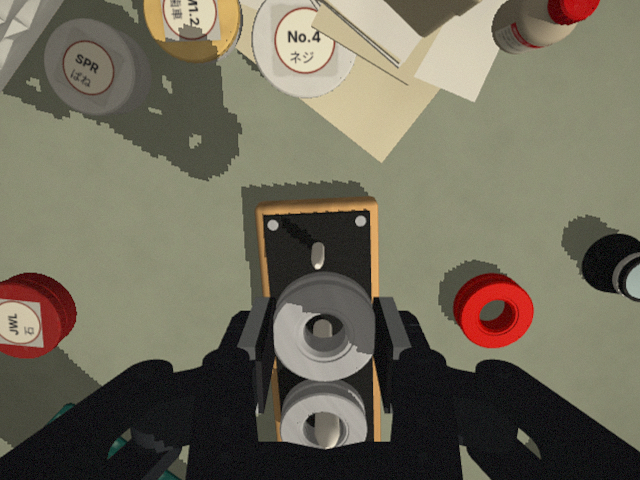

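The p15 post spans (318,241) to (318,268), and the held ring's rim is centred at about (325,328). That calls for a shift of x −2.5 mm and y +3.4 mm, then descent.

```bash
python3 -m crank '[[[-0.05,-0.07,0.2,0,0,0,1],[0,0,0.5,0,0,0,1],[0,0,0.4,0,0,0,1],[0,0,0.15,0,0,0,1],[0,0,0,0,0,0,1]]]'
python3 -m crank '[[[0,0,0.16,0,0,0,1],[0,0,0.16,0,0,0,1],[0,0,0.08,0,0,0,1],[0,0,0,0,0,0,1]]]'
```

```text
clock: 20.9
tcp_pos: [624.7, 256.7, 42.8]
tcp_rot: [1.0, -0.001, -0.001, 0.001]
wrist_force: [0.5, -0.6, 0.0]
width: 35.3
gripper_force: 60.1
clock: 21.3
tcp_pos: [625.2, 257.3, 24.1]
tcp_rot: [1.0, -0.0, -0.0, -0.0]
wrist_force: [1.6, -0.9, -1.1]
width: 35.0
gripper_force: 60.2
```

```bash
python3 -m crank '[[[0,0,0.03,0,0,0,0.5],[0,0,0,0,0,0,0],[0,0,0,0,0,0,-1],[0,0,0,0,0,0,-1],[0,0,-0.2,0,0,0,-1],[0,0,-0.8,0,0,0,-1],[0,0,-0.9,0,0,0,-1],[0,0,-0.3,0,0,0,-1]]]'
python3 -m crank '[[[0,0,0,0,0,0,-1],[0,0,0,0,0,0,-1]]]'
python3 - <<'E'
from h import *
c=camN(6);cv2.imwrite("pics/w11.png",c["img"][:,:,::-1])
print(proj(c,(627,256,34)),ring(c,(627,256),38,34))
E
python3 -m crank '[[[0,0.4,0,0,0,0,-1],[0.06,0.8,0,0,0,0,-1],[0.06,0.8,0,0,0,0,-1],[0.06,0.8,0,0,0,0,-1],[0.06,0.8,0,0,0,0,-1],[0.06,0.8,0.3,0,0,0,-1],[0.06,0.8,0.3,0,0,0,-1],[0,0.8,0.2,0,0,0,-1]]]'
python3 -m crank '[[[0,0.1,0,0,0,0,-1],[0,0,0,0,0,0,-1],[0,0,0,0,0,0,-1]]]'
python3 - <<'E'
from h import *
c=camN();cv2.imwrite("pics/w12.png",c["img"][:,:,::-1])
print(ring(c,(643,-50),45,16)); print(proj(c,(643,-50,16)))
# bore: cream paper seen through / outer: low-saturation mask vs background
im=c["img"];hsv=cv2.cvtColor(im,cv2.COLOR_RGB2HSV);m=((hsv[...,1]<18)&(hsv[...,2]>90)).astype(np.uint8);m=cv2.morphologyEx(m,cv2.MORPH_OPEN,np.ones((3,3)))
n,l,st,ce=cv2.connectedComponentsWithStats(m)
print([(st[i].tolist(),ce[i].round(1).tolist()) for i in range(1,n) if st[i,4]>500])
E
```

```text
clock: 22.1
tcp_pos: [628.4, 258.3, 139.3]
tcp_rot: [1.0, -0.001, 0.005, -0.002]
wrist_force: [0.7, -0.2, -0.7]
width: 85.3
gripper_force: 0.0
clock: 22.3
tcp_pos: [624.6, 257.0, 132.5]
tcp_rot: [1.0, -0.0, -0.001, 0.0]
wrist_force: [-0.7, 0.2, -0.8]
width: 85.4
gripper_force: 0.0
tcp [624.1 256.9 131.2] sd [0.3 0.1 0.6]
[324.77326913 237.10543021] [([626.1, 257.3], [322.5, 238.5, 32.70000076293945], np.float64(32.2)), ([621.2, 256.8], [323.5, 246.5, 33.79999923706055], np.float64(32.2)), ([634.1, 244.4], [344.5, 225.5, 29.899999618530273], np.float64(32.2))]
clock: 23.4
tcp_pos: [641.9, -46.5, 91.8]
tcp_rot: [1.0, -0.001, -0.001, 0.001]
wrist_force: [0.6, -0.3, 0.0]
width: 85.5
gripper_force: 0.0
clock: 23.7
tcp_pos: [642.9, -46.9, 93.1]
tcp_rot: [1.0, -0.0, 0.0, -0.001]
wrist_force: [-0.1, 0.9, -0.3]
width: 85.8
gripper_force: 0.0
tcp [643.1 -46.   93.1] sd [0.1 0.5 0.1]
[([641.7, -49.4], [329.5, 255.5, 38.79999923706055], np.float64(41.1)), ([638.8, -49.9], [330.5, 260.5, 43.29999923706055], np.float64(41.1)), ([645.2, -49.3], [329.5, 249.5, 43.099998474121094], np.float64(41.1))]
[330.68598762 253.25764999]
[]
```

```bash
python3 -m crank '[[[-0.03,0.07,0.4,0,0,0,-1],[0,0,0.6,0,0,0,-1],[0,0,0.5,0,0,0,-1],[0,0,0.24,0,0,0,-1],[0,0,0.08,0,0,0,-1],[0,0,0,0,0,0,0]]]'
python3 -m crank '[[[0,0,0,0,0,0,0.3],[0,0,0,0,0,0,0.6],[0,0,0,0,0,0,1],[0,0,0,0,0,0,1],[0,0,0,0,0,0,1],[0,0,0,0,0,0,1],[0,0,0,0,0,0,1]]]' 60
```

```text
clock: 24.7
tcp_pos: [641.8, -51.2, 1.9]
tcp_rot: [1.0, -0.0, 0.0, 0.0]
wrist_force: [0.2, 0.1, 0.6]
width: 73.0
gripper_force: 0.0
clock: 25.4
tcp_pos: [642.9, -51.3, 3.7]
tcp_rot: [1.0, -0.0, 0.002, 0.0]
wrist_force: [-1.8, 0.4, 5.7]
width: 41.6
gripper_force: 61.5
```

```bash
python3 -m crank '[[[0,0,-0.2,0,0,0,1],[0,0,-0.6,0,0,0,1],[0,0,-0.8,0,0,0,1],[0,0,-0.5,0,0,0,1],[-0.1,-0.5,0,0,0,0,1],[-0.2,-0.8,0,0,0,0,1],[-0.2,-0.8,0,0,0,0,1],[-0.2,-0.8,0,0,0,0,1]]]'
python3 -m crank '[[[-0.2,-0.8,0,0,0,0,1],[-0.2,-0.8,0,0,0,0,1],[-0.2,-0.8,0,0,0,0,1],[0,-0.8,0,0,0,0,1],[0,0,0,0,0,0,1],[0,0,0,0,0,0,1]]]'
python3 - <<'E'
from h import *
c=camN();cv2.imwrite("pics/w13.png",c["img"][:,:,::-1]);t=c["tcp"]
print(ring(c,t[:2],45,t[2]+13.5),proj(c,(577.5,254.5,45)),proj(c,(577.5,254.5,20)))
print(ring(c,(626.1,257),38,34))
E
```

```text
clock: 26.2
tcp_pos: [605.6, 95.0, 107.0]
tcp_rot: [1.0, -0.001, -0.0, -0.0]
wrist_force: [0.1, 0.8, -1.7]
width: 42.2
gripper_force: 61.2
clock: 26.8
tcp_pos: [575.7, 255.4, 106.7]
tcp_rot: [1.0, 0.001, -0.0, -0.0]
wrist_force: [-0.5, -1.1, -0.4]
width: 41.9
gripper_force: 61.2
tcp [576.8 252.4 106.9] sd [0.5 1.2 0.1]
[([582.1, 252.3], [323.5, 322.5, 61.5], np.float64(65.6)), ([579.9, 252.0], [324.5, 328.5, 67.0], np.float64(65.6)), ([580.2, 253.7], [319.5, 327.5, 68.0999984741211], np.float64(65.6))] [319.2476147  261.15367292] [319.68060039 246.47054583]
[([624.3, 256.7], [314.5, 166.5, 37.400001525878906], np.float64(37.6))]
```

View pics/w13.png

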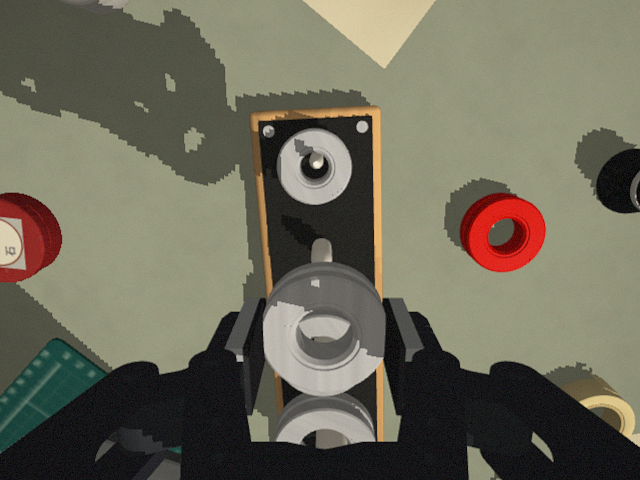

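Ring 15 is seated on the thinnest post at (315,166). The p20 post's top edge is at (321,238) and the held ring's rim is centred at about (325,331), so I'll shift x −2 mm and y +2 mm and descend.

```bash
python3 -m crank '[[[-0.04,-0.04,0.2,0,0,0,1],[0,0,0.5,0,0,0,1],[0,0,0.4,0,0,0,1],[0,0,0.15,0,0,0,1],[0,0,0,0,0,0,1]]]'
python3 -m crank '[[[0,0,0.16,0,0,0,1],[0,0,0.16,0,0,0,1],[0,0,0.08,0,0,0,1],[0,0,0,0,0,0,1]]]'
```

```text
clock: 27.7
tcp_pos: [574.0, 255.3, 42.9]
tcp_rot: [1.0, -0.001, -0.001, 0.001]
wrist_force: [0.4, 0.0, -1.9]
width: 41.7
gripper_force: 61.2
clock: 28.1
tcp_pos: [574.6, 255.9, 24.2]
tcp_rot: [1.0, -0.0, -0.0, -0.0]
wrist_force: [0.7, -0.7, -0.8]
width: 41.6
gripper_force: 61.3
```

```bash
python3 -m crank '[[[0,0,0.03,0,0,0,0.5],[0,0,0,0,0,0,0],[0,0,0,0,0,0,-1],[0,0,0,0,0,0,-1],[0,0,-0.2,0,0,0,-1],[0,0,-0.8,0,0,0,-1],[0,0,-0.9,0,0,0,-1],[0,0,-0.9,0,0,0,-1]]]'
python3 -m crank '[[[0,0,0,0,0,0,-1],[0,0,0,0,0,0,-1]]]'
python3 - <<'E'
from h import *
c=camN(6);cv2.imwrite("pics/w14.png",c["img"][:,:,::-1])
for X,od,h in[((626,257),38,34),((577,254.5),45,36),((519,252.5),53,38),((453,250),63,40)]:print(ring(c,X,od,h)[:2])
t=cam("top");cv2.imwrite("pics/t2.png",t["img"][:,:,::-1])
for n,X,z in(("loupe",(609,72),31),("tape",(453,73),18)):print(n,proj(t,(*X,z)))
E
```

```text
clock: 28.9
tcp_pos: [574.6, 255.7, 164.9]
tcp_rot: [1.0, -0.0, 0.0, 0.0]
wrist_force: [0.3, -0.0, -0.3]
width: 85.3
gripper_force: 0.0
clock: 29.1
tcp_pos: [575.5, 256.1, 165.1]
tcp_rot: [1.0, -0.0, 0.002, -0.001]
wrist_force: [-0.3, 0.6, -0.5]
width: 85.5
gripper_force: 0.0
tcp [574.1 255.6 162.4] sd [0.7 0.2 1.4]
[([624.6, 257.3], [320.5, 150.5, 30.100000381469727], np.float64(30.3))]
[([574.4, 256.1], [322.5, 228.5, 33.0], np.float64(34.3)), ([577.8, 256.1], [322.5, 223.5, 32.900001525878906], np.float64(34.3))]
[([523.5, 253.4], [326.5, 300.5, 41.400001525878906], np.float64(38.3)), ([515.2, 252.7], [327.5, 311.5, 38.0], np.float64(38.3))]
[([461.8, 252.7], [327.5, 379.5, 46.400001525878906], np.float64(43.0)), ([445.5, 251.9], [328.5, 398.5, 45.29999923706055], np.float64(43.0))]
loupe [329.90208608 174.82233664]
tape [328.07960669 244.09820362]
```

```bash
python3 -c "
from cell import *
print(hand_in())"
```

```text
the job is handed in; nothing more can be done
None
```

All four rings are on their posts in order of size and the job is handed in at about 29 s. I saw 32, 25 and 15 seated in the camera images. Ring 20 I checked only by measurement, having used all 14 views, and I never went near the loupe or tape but took no final look at them.

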